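# Complete the tube layer on the pallet and hold its cover at 60 degrees

### The arm

A 6-joint arm with a two-finger parallel gripper is mounted at the origin on a cart in front of the work surface, level with it; the furniture and walls round the work are solid. World frame = base frame: x ahead of the robot, y to its left, z up, the work surface at z = 0. Lengths are in mm, angles in rad, forces in N, time in s.
With the tool pointing down it reaches from about 300 to 775 mm from the base axis. Payload 14.6 kg.
Tool frame: the origin (TCP) lies on the centre line of the jaws, within the pads' length; the fingertips stand manip.finger_overhang ahead of it and the grasp point (between the pads) lies 11 mm behind it (manip.finger_overhang is the distance from the TCP to the fingertips, in mm); y points along the fingers, x is the direction in which the jaws open and shut, and the axes are right-handed (so a half turn about y gives the same grasp; the last joint's range is limited). The gripper opens to 94 mm and grips with 3 to 60 N. Pads are 16 mm wide; open, the fingers measure 119 mm over their backs; the gripper's body (75 mm by 177 mm) begins 78 mm behind the grasp point.
Start: joints at [1.22, 0.3, 1.521, -0, 1.321, -0.067], TCP at [154.001, 527.99, 213.446] pointing down, gripper open.
Joint ranges: [-3.03, 3.03], [-0.79, 2.21], [0.23, 2.52], [-1.04, 4.18], [0, 3.07], [-2.55, 2.55]. Speed limits (rad/s): [2.22, 2.22, 2.57, 3.14, 3.14, 3.14].

### API

Orientations are given as [roll, pitch, yaw] about the fixed x, y, z axes, in that order (R = Rz(yaw) Ry(pitch) Rx(roll)).
In Python, from cell import monitor, viewer, ticket, manip gives the robot as it stands.
- The arm moves only by the shell command python3 -m jog 'ROWS' [FORCE]. ROWS is JSON, a list of rows, each an object of numbers: "grip": the finger opening in cm, from 0 to 9.4; "dx", "dy", "dz": the shift along the tool's x, y, z in cm; "spin": the turn about the tool's y in degrees. In form: [{"grip": .., "dx": .., "dy": .., "dz": .., "spin": ..}, ...]. A call has 1 to 20 rows; each row is the pose to reach, as a shift and turn from the pose commanded when the call began, along the tool's axes at that moment; what a row does not reach only later rows make up. A row lasts 1/8 s, in which the tool goes at most 62.5 mm and 10.7 degrees, less where a joint would pass 70% of its speed; a pose out of reach is approached as far as the arm can. A call with a gripper value outside its range is refused whole. The fingers move at their own pace and stop on an object; FORCE is the grip in N (left out, the last holds). Time passes only in rows, so rows that repeat a pose let the fingers close. It gives the time, the measured TCP pose, the force and the opening at its end, in the units of the state.
- monitor.read_state(): the state, without advancing time (a new reading comes with each control period).
- viewer.camera(name): name is "scene" or "top"; returns a dict with "color" (480x640x3 uint8, red, green, blue), "vertical_fov" (degrees; the focal length in pixels is half the picture's height over the tangent of half this angle, whatever the lens; pixels are square), "cx", "cy" (the principal point, pixels), "k1" (the pictures are not rectified: a ray, as slopes to the right and down, at radius r is drawn at 1 + k1 r^2 times it, then the intrinsics apply), "rvec" (rotation vector, rad) and "tvec" (3), from world to camera coordinates, as OpenCV has them. Camera axes: x right, y down, z forward; pixel columns grow to the right and rows downward; lengths in mm; the calibration is good to about 2 mm. A picture is of the moment at which its call begins. There is no depth.
- ticket.sign_off(): hands the job in, once; it reports no verdict.
The state is a dict: "clock": time; "joints": joint angles; "qd": joint speeds; "effort": joint torques, N m; "eef_pos": TCP position; "eef_rot": TCP orientation; "wrist_force": force on the tool from outside, world axes, zero at the start; "moment": the same for the moment, N m; "finger_gap": finger opening in mm.
Only numpy, scipy, OpenCV 4.12 (cv2) and the standard library are available. Lean on these libraries where they do the work, as an engineer would, in place of code of your own. Each camera call takes 0.05 s, during which the arm holds its last target. There are 200 camera calls.

### The job

Three of the four square tube offcuts already lie on the small pallet in a pinwheel; lay the fourth one, which is on the bench, flat in the empty left side to complete the pinwheel, without pushing the other three out of place, and let go of it. Then take the pallet's standing cover by its bar handle, bring it forward, and hold it at 60 degrees from shut without letting it drop; finish still holding it there by the handle, since it falls shut if let go. Do not disturb the tape measure or the hammer.

Things in the scene. Friction and masses are not known exactly. Their poses are not given: they have to be found in the camera images.
- skid: Pallet: plywood slab on battens, fixed, 195 x 190 mm, top face 30 mm above the bench. Origin on the bench under its middle; x points to the hinge side, away from the robot, y left, z up. Slab spans x -95 to +100, y -95 to +95 mm. A rear board (x +88 to +100 mm) stands 60 mm above the bench and carries the cover's hinge; no walls on the other sides. Yaw varies up to 0.25 rad.
- skid_gap (a point): Middle of the empty place in the pinwheel, on the slab's top face: pallet x -15.5, y +68, z +30 mm. The fourth tube belongs centred here, along pallet x; that leaves 6 mm from its far end to the rear tube and 6 mm from its inner side to the front tube's left end. The open square amid the four tubes, 111 mm wide, has room for a finger.
- tube_loose: The fourth dark square steel tube offcut, 25 x 25 mm and 130 mm long, solid to the touch, about 0.2 kg, lying on the bench to the left of the pallet. Origin at the middle of its underside, y along its length, z up (so its top is 25 mm above its origin).
- tube_front: Same tube offcut (25 x 130 x 25 mm, y along its length, origin mid underside), loose on the slab in the pinwheel's front side, centre at pallet x -68, y -15.5 mm, lying along pallet y.
- tube_back: Same tube offcut, loose on the slab in the pinwheel's rear side, centre at pallet x +68, y +15.5 mm, lying along pallet y.
- tube_right: Same tube offcut, loose on the slab in the pinwheel's right side, centre at pallet x +15.5, y -68 mm, lying along pallet x.
- cover (a joint): Angle of the cover in rad: 0 = shut, lying level over the layer; 1.57 = standing upright; 1.72 = the stop, leaning slightly back away from the robot, where it stands at the start. 60 degrees = 1.047. The hinge runs along pallet y; a free hinge without stay: below 1.57 rad the cover (about 0.5 kg) falls shut.
- cover_hinge (a point): Middle of the cover's hinge line: pallet x +94 mm, 64 mm above the bench. The cover is grey sheet metal, 185 mm from hinge to front edge, 192 mm wide, with 27 mm deep sides on its underside.
- cover_handle (a point): Middle of the cover's bar handle: steel bar 10 mm thick, 88 mm long along pallet y, 40 mm beyond the cover's front edge (35 mm clear behind it), pointing up when the cover stands, so it can be pinched from above, fingers closing along pallet x. At angle a it lies at pallet x = 94 - 225 cos a - 10 sin a, height = 64 + 225 sin a - 10 cos a (mm above bench).
- tape_measure: Bystander: grey tape measure, 35 x 80 x 64 mm, standing loose on the bench; origin mid underside.
- ball_hammer: Bystander: hammer with wooden handle, 244 x 74 x 25 mm, lying loose on the bench to the right near the front edge; origin mid underside.
Mind the look-alikes: they are no part of the job. What is shaped like the tube_front but yellow is not meant.

How it is judged (in metres and radians):
On the way:
1. the fourth tube lies in the gap of the pinwheel and is released, the other three in place, the cover still standing (x of tube_front in the frame of skid between -0.08 and -0.056 m and y of tube_front in the frame of skid between -0.0275 and -0.0035 m and z of tube_front in the frame of skid between 0.026 and 0.034 m and angle between the y axis of each of tube_front, tube_back and the y axis of skid, either way round below 0.15 rad and angle between each of tube_front, tube_back, tube_right, tube_loose's own z axis and vertical below 0.1 rad and x of tube_back in the frame of skid between 0.056 and 0.08 m and y of tube_back in the frame of skid between 0.0035 and 0.0275 m and z of tube_back in the frame of skid between 0.026 and 0.034 m and x of tube_right in the frame of skid between 0.0035 and 0.0275 m and y of tube_right in the frame of skid between -0.08 and -0.056 m and z of tube_right in the frame of skid between 0.026 and 0.034 m and angle between the y axis of each of tube_right, tube_loose and the x axis of skid, either way round below 0.15 rad and x of tube_loose in the frame of skid between -0.0275 and -0.0035 m and y of tube_loose in the frame of skid between 0.056 and 0.08 m and z of tube_loose in the frame of skid between 0.026 and 0.034 m and contact force between the fingers and tube_loose below 0.05 N and linear speed of tube_loose below 0.02 m/s and value of joint cover above 1.5 rad), for 0.2 s.
At the end, for the whole second after the job is handed in: Cover held still at 60 deg from shut (within 5 deg) by the fingers at its handle (grasp point within 50 mm of the bar's middle), nothing propping it; all four tubes flat in the pinwheel, each within 12 mm in pallet x and y and 0.15 rad of its place, none touched by the fingers (x of tube_front in the frame of skid between -0.08 and -0.056 m and y of tube_front in the frame of skid between -0.0275 and -0.0035 m and z of tube_front in the frame of skid between 0.026 and 0.034 m and angle between the y axis of each of tube_front, tube_back and the y axis of skid, either way round below 0.15 rad and angle between each of tube_front, tube_back, tube_right, tube_loose's own z axis and vertical below 0.1 rad and x of tube_back in the frame of skid between 0.056 and 0.08 m and y of tube_back in the frame of skid between 0.0035 and 0.0275 m and z of tube_back in the frame of skid between 0.026 and 0.034 m and x of tube_right in the frame of skid between 0.0035 and 0.0275 m and y of tube_right in the frame of skid between -0.08 and -0.056 m and z of tube_right in the frame of skid between 0.026 and 0.034 m and angle between the y axis of each of tube_right, tube_loose and the x axis of skid, either way round below 0.15 rad and x of tube_loose in the frame of skid between -0.0275 and -0.0035 m and y of tube_loose in the frame of skid between 0.056 and 0.08 m and z of tube_loose in the frame of skid between 0.026 and 0.034 m and value of joint cover between 0.9602 and 1.1342 rad and velocity of joint cover between -0.05 and 0.05 rad/s and contact force between the fingers and cover above 0.4 N and distance between the grasp point and cover_handle below 0.05 m and contact force between each of cover, the fingers and tube_front below 0.05 N and contact force between each of cover, the fingers and tube_back below 0.05 N and contact force between each of cover, the fingers and tube_right below 0.05 N and contact force between each of cover, the fingers and tube_loose below 0.05 N and contact force between cover and tape_measure below 0.05 N and contact force between cover and ball_hammer below 0.05 N); the arm keeps its last pose, push and grip.
It fails at once if the cover dropped below 40 degrees from shut (value of joint cover below 0.698 rad).
It fails at once if the tape measure was disturbed (moved over 30 mm) (distance of tape_measure from where it was at the start of the episode above 0.03 m).
It fails at once if the hammer was disturbed (moved over 30 mm) (distance of ball_hammer from where it was at the start of the episode above 0.03 m).
It also fails if it takes over 48 s, if anything falls off the work surface, if the arm or the gripper's body presses on something with over 40 N, if the wrist force passes 120 N, or if a joint passes its speed limit or range.

## Working session

There is one attempt and no reset: what is moved stays moved. The work goes in short steps, Python scripts to look and compute and a shell command to move; the robot and the scene stay as the last step left them, time stands still between calls to the robot, and variables do not carry over. Pictures are saved under pics/ and viewed, about 8 in all and at most 12, crops included, and the job is handed in when it is done.

```bash
mkdir -p pics
cat > h.py <<'E'
import numpy as np, cv2, pickle, json
from scipy.spatial.transform import Rotation as R
from cell import monitor, viewer, ticket, manip
def snap(n,tag):
    c=viewer.camera(n); pickle.dump(c,open(f'pics/{tag}.pkl','wb')); cv2.imwrite(f'pics/{tag}.png',c['color'][:,:,::-1]); return c
def load(tag): return pickle.load(open(f'pics/{tag}.pkl','rb'))
def KM(c):
    f=240/np.tan(np.radians(c['vertical_fov'])/2)
    return np.array([[f,0,c['cx']],[0,f,c['cy']],[0,0,1.]]),np.array([c['k1'],0,0,0.])
def proj(c,P):
    K,d=KM(c); return cv2.projectPoints(np.array(P,float).reshape(-1,3),np.array(c['rvec'],float),np.array(c['tvec'],float),K,d)[0][:,0]
def ray(c,uv,z):
    K,d=KM(c); p=cv2.undistortPointsIter(np.array(uv,float).reshape(-1,1,2),K,d,None,None,(3,50,1e-9))[:,0]
    Rm=R.from_rotvec(np.array(c['rvec'],float).ravel()).as_matrix(); t=np.array(c['tvec'],float).ravel()
    o=-Rm.T@t; D=np.c_[p,np.ones(len(p))]@Rm; z=np.broadcast_to(z,len(p))
    return o+D*((z-o[2])/D[:,2])[:,None]
def crop(tag,u0,v0,u1,v1,s):
    im=cv2.imread(f'pics/{tag}.png')[v0:v1,u0:u1]; cv2.imwrite(f'pics/{tag}_{u0}_{v0}.png',cv2.resize(im,None,fx=s,fy=s,interpolation=cv2.INTER_CUBIC))
E
python3 -c "
from h import *
snap('top','t0');snap('scene','s0');print(manip.finger_overhang,monitor.read_state())
a=np.vstack([cv2.imread('pics/t0.png'),]);print({k:v for k,v in load('t0').items() if k!='color'})"
```

```text
8.0 {'clock': 0.1, 'joints': array([ 1.22039830e+00,  3.00457566e-01,  1.52149366e+00, -1.91516519e-05,
        1.32072983e+00, -6.66168194e-02]), 'qd': array([ 0.00075886, -0.0012061 , -0.00246274,  0.00221682,  0.00173174,
        0.00099411]), 'effort': array([ 2.88951553e-03, -5.32645404e+01, -3.53277576e+01,  7.09863100e-02,
        2.35110271e-02, -1.28463350e-05]), 'eef_pos': array([153.9318615 , 527.78458248, 212.93073808]), 'eef_rot': array([-1.57074238e+00,  1.08722582e-03,  1.28701990e+00]), 'wrist_force': array([ 1.11626537,  0.62992019, -0.65487532]), 'moment': array([-0.05934071,  0.02972385,  0.00096396]), 'finger_gap': 94.15319986672012}
{'vertical_fov': 42.08445124436098, 'cx': 324.3929858527194, 'cy': 245.27166435135354, 'k1': 0.05506911938950445, 'rvec': array([ 2.15890914, -2.16274412,  0.12552396]), 'tvec': array([-213.98825923,  519.79272814, 1663.20033296])}
```

View pics/t0.png

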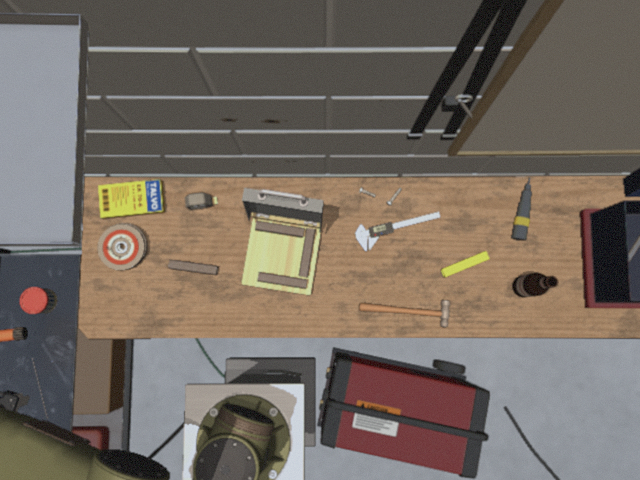

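View pics/s0.png

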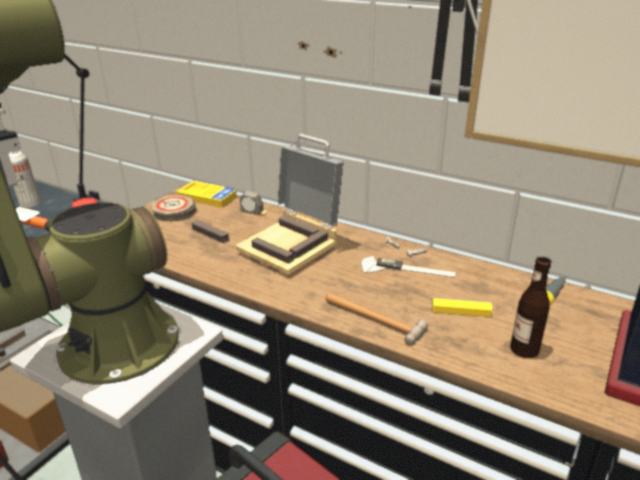

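The top view shows the pallet at about (283,255), with the cover standing behind it at (283,205). The dark tube is at (193,267), the tape measure at (202,200), the hammer at (405,310) and a yellow bar at (465,264). The dark bar fits tube_loose (steel, left of the pallet). The yellow one is the look-alike. I'll check this in an enlarged crop.

```bash
python3 -c "
from h import *
crop('t0',155,175,345,315,4.2)
print(ray(load('t0'),[[170,264],[216,270],[283,255]],[25,25,30]))"; ls pics
```

```text
[[ 469.78895239  202.82063621   25.        ]
 [ 453.1892992    78.55150866   25.        ]
 [ 493.11176105 -102.70562723   30.        ]]
s0.pkl
s0.png
t0.pkl
t0.png
t0_155_175.png
```

View pics/t0_155_175.png

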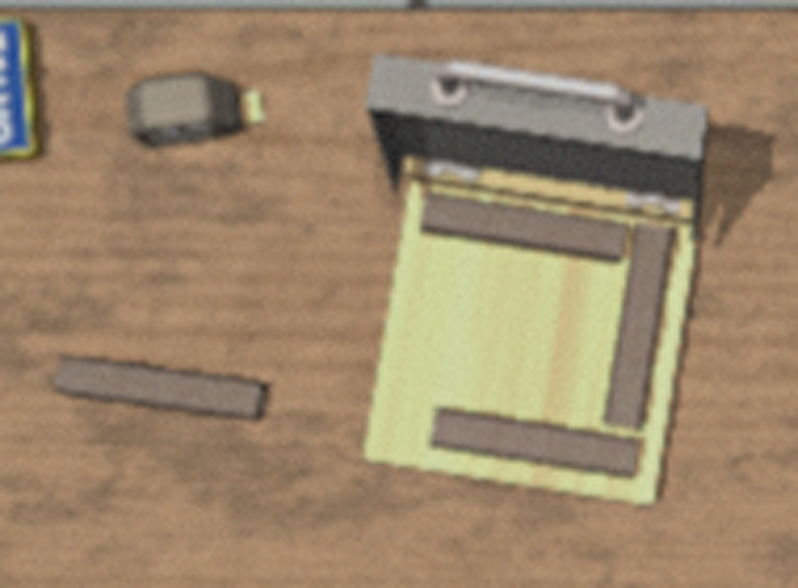

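```bash
cat > fit.py <<'E'
from h import *
from scipy.optimize import least_squares
c=load('t0')
def px(l): return np.array(l)/4.2+[155,175]
P=[(-95,95,30),(-95,-95,30),(-55.5,49.5,55),(-80.5,49.5,55),(-80.5,-80.5,55),(-55.5,-80.5,55),(80.5,80.5,55),(55.5,80.5,55),(55.5,-49.5,55),(80.5,-49.5,55),(80.5,-55.5,55),(80.5,-80.5,55),(-49.5,-80.5,55),(-49.5,-55.5,55)]
U=[(364,460),(655,502),(436,408),(431,445),(635,473),(640,440),(425,195),(421,231),(621,260),(628,226),(638,226),(672,228),(641,428),(605,422)]
def T(q,P):
    P=np.array(P,float); cs,s=np.cos(q[2]),np.sin(q[2]); return np.c_[q[0]+cs*P[:,0]-s*P[:,1],q[1]+s*P[:,0]+cs*P[:,1],P[:,2]]
def fit(P,U,q0):
    r=least_squares(lambda q:(proj(c,T(q,P))-px(U)).ravel(),q0); return r.x,r.fun.reshape(-1,2).round(1)
S,e=fit(P,U,[490,-100,-.1]); L,e2=fit([(12.5,65,25),(12.5,-65,25),(-12.5,65,25),(-12.5,-65,25)],[(60,355),(267,381),(53,387),(260,415)],[460,140,-.1])
if __name__=='__main__':
    print(S,e.tolist(),L,e2.tolist())
    g=T(S,[(-15.5,68,30)])[0]; print('gap',g)
    for a in (1.72,1.047):
        h=np.array([94-225*np.cos(a)-10*np.sin(a),0,64+225*np.sin(a)-10*np.cos(a)]);w=T(S,[h])[0]; print('handle',a,h,w,proj(c,w)-[155,175],(proj(c,w)-[155,175])*4.2)
    cr=proj(c,T(S,[(100,0,60)])); print(ray(c,px([(185,75),(240,100)]),60))
E
python3 fit.py
```

```text
[ 4.92171973e+02 -9.93645041e+01 -1.53917567e-01] [[-0.4, 0.2], [0.1, 0.9], [0.6, -0.0], [0.2, 0.5], [0.0, 1.2], [0.3, -0.2], [0.1, -1.0], [-0.5, -0.5], [-0.2, -0.1], [-0.4, -1.1], [-0.6, -0.8], [0.5, 0.1], [0.4, 0.4], [-0.3, 0.4]] [ 4.62720711e+02  1.40457053e+02 -1.33386909e-01] [[0.7, -0.7], [-0.9, -0.6], [0.9, 0.8], [-0.7, 0.4]]
gap [487.28033091 -29.79208261  30.        ]
handle 1.72 [117.5575099    0.         287.98670435] [ 608.33972505 -117.38731097  287.98670435] [[127.18674367  19.32399996]] [[534.18432342  81.16079983]]
handle 1.047 [-27.1977579    0.         253.83177679] [465.29574563 -95.19480083 253.83177679] [[118.35922858  82.15853911]] [[497.10876005 345.06586427]]
[[658.32941635 121.58749025  60.        ]
 [642.08446128  86.24446538  60.        ]]
```

```bash
cat > d.py <<'E'
from h import *; import sys
# target x y z yaw -> rows values; eef measured as start
def go(x,y,z,yaw):
    s=monitor.read_state(); p=s['eef_pos']; Rm=R.from_euler('xyz',s['eef_rot']).as_matrix()
    d=Rm.T@(np.array([x,y,z])-p)/10; sp=-np.degrees((yaw-s['eef_rot'][2]+np.pi)%(2*np.pi)-np.pi)
    print('dx %.2f dy %.2f dz %.2f spin %.1f'%(*d,sp),'from',p.round(1),s['eef_rot'].round(3),s['clock'])
if __name__=='__main__': go(*map(float,sys.argv[1:]))
E
python3 d.py 464.7 155.3 113 -0.133
```

```text
dx -27.05 dy 10.02 dz -40.26 spin 81.4 from [153.9 527.8 212.9] [-1.571e+00  1.000e-03  1.287e+00] 0.1
```

```bash
python3 -m jog '[{"grip":9.4,"dx":-9,"dy":2,"dz":-13,"spin":10},{"grip":8,"dx":-18,"dy":5,"dz":-26,"spin":30},{"grip":7,"dx":-27.05,"dy":10,"dz":-40.3,"spin":81.4},{"grip":6,"dx":-27.05,"dy":10,"dz":-40.3,"spin":81.4},{"grip":6,"dx":-27.05,"dy":10,"dz":-40.3,"spin":81.4},{"grip":6,"dx":-27.05,"dy":10,"dz":-40.3,"spin":81.4},{"grip":6,"dx":-27.05,"dy":10,"dz":-40.3,"spin":81.4},{"grip":6,"dx":-27.05,"dy":10,"dz":-40.3,"spin":81.4},{"grip":6,"dx":-27.05,"dy":10,"dz":-40.3,"spin":81.4},{"grip":6,"dx":-27.05,"dy":10,"dz":-40.3,"spin":81.4},{"grip":6,"dx":-27.05,"dy":10,"dz":-40.3,"spin":81.4},{"grip":6,"dx":-27.05,"dy":10,"dz":-40.3,"spin":81.4},{"grip":6,"dx":-27.05,"dy":10,"dz":-40.3,"spin":81.4},{"grip":6,"dx":-27.05,"dy":10,"dz":-40.3,"spin":81.4}]' 20
python3 d.py 464.7 155.3 13 -0.133
python3 -c "
from h import *
snap('scene','s1');crop('s1',100,120,300,270,4)"
```

```text
clock: 1.85
eef_pos: [465.1, 155.7, 113.5]
eef_rot: [-1.571, -0.0, -0.133]
wrist_force: [0.0, 1.0, 0.4]
finger_gap: 60.0
dx -0.03 dy 10.05 dz -0.05 spin -0.0 from [465.1 155.7 113.5] [-1.571 -0.    -0.133] 1.85
```

View pics/s1_100_120.png

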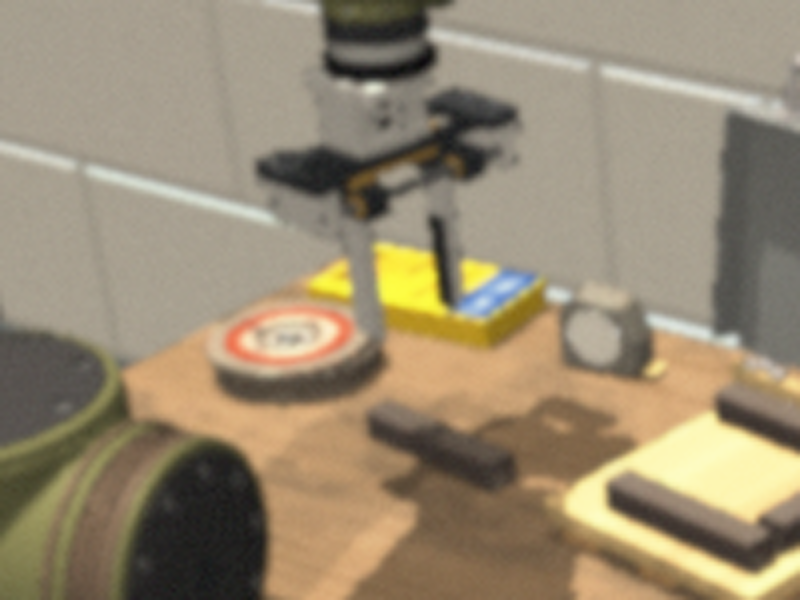

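The crop shows the open jaws above the dark tube, which is at (440,445) in the crop. The wide side of the body lies along the closing direction. The tape measure is well clear at (605,330). Next I descend and grip.

```bash
python3 -m jog '[{"grip":6,"dy":4},{"grip":6,"dy":7.5},{"grip":6,"dy":9.5},{"grip":6,"dy":10},{"grip":6,"dy":10},{"grip":2,"dy":10},{"grip":2,"dy":10},{"grip":2,"dy":10},{"grip":2,"dy":10},{"grip":2,"dy":10},{"grip":2,"dy":10},{"grip":2,"dy":10}]' 30
python3 -c "from h import *;print(monitor.read_state()['wrist_force'])"
```

```text
[ 0.50152896  0.58167523 -0.43735383]validation failed for argument at $[0]...
```

```bash
python3 -m jog '[{"grip":6,"dx":0,"dy":4,"dz":0,"spin":0},{"grip":6,"dx":0,"dy":7.5,"dz":0,"spin":0},{"grip":6,"dx":0,"dy":9.5,"dz":0,"spin":0},{"grip":6,"dx":0,"dy":10,"dz":0,"spin":0},{"grip":6,"dx":0,"dy":10,"dz":0,"spin":0},{"grip":2,"dx":0,"dy":10,"dz":0,"spin":0},{"grip":2,"dx":0,"dy":10,"dz":0,"spin":0},{"grip":2,"dx":0,"dy":10,"dz":0,"spin":0},{"grip":2,"dx":0,"dy":10,"dz":0,"spin":0},{"grip":2,"dx":0,"dy":10,"dz":0,"spin":0},{"grip":2,"dx":0,"dy":10,"dz":0,"spin":0}]' 30
python3 d.py 464.7 155.3 113 -0.133
```

```text
clock: 3.28
eef_pos: [465.2, 155.5, 13.6]
eef_rot: [-1.571, -0.0, -0.134]
wrist_force: [-1.4, 1.0, 4.5]
finger_gap: 24.8
dx -0.04 dy -9.94 dz -0.02 spin -0.0 from [465.2 155.5  13.6] [-1.571 -0.    -0.134] 3.275
```

```bash
python3 d.py 472.5 -27.5 113 1.417;python3 -m jog '[{"grip":2,"dx":0,"dy":-2,"dz":0,"spin":0},{"grip":2,"dx":0,"dy":-6,"dz":0,"spin":0},{"grip":2,"dx":0,"dy":-10,"dz":0,"spin":0},{"grip":2,"dx":0,"dy":-10,"dz":0,"spin":0}]' 30
python3 d.py 472.5 -27.5 113 1.417
```

```text
dx 3.17 dy -9.94 dz -18.04 spin -88.8 from [465.2 155.5  13.6] [-1.571 -0.    -0.134] 3.275
clock: 3.78
eef_pos: [466.3, 155.8, 115.7]
eef_rot: [-1.569, -0.004, -0.134]
wrist_force: [1.1, -0.5, -2.4]
finger_gap: 24.6
dx 3.06 dy 0.25 dz -18.08 spin -88.8 from [466.3 155.8 115.7] [-1.569 -0.004 -0.134] 3.775
```

```bash
python3 -m jog '[{"grip":2,"dx":0.5,"dy":0,"dz":-3,"spin":-10},{"grip":2,"dx":1,"dy":0,"dz":-6,"spin":-20},{"grip":2,"dx":1.5,"dy":0,"dz":-9,"spin":-30},{"grip":2,"dx":2,"dy":0,"dz":-12,"spin":-40},{"grip":2,"dx":2.5,"dy":0,"dz":-15,"spin":-50},{"grip":2,"dx":3,"dy":0,"dz":-17,"spin":-60},{"grip":2,"dx":3.2,"dy":0,"dz":-18,"spin":-70},{"grip":2,"dx":3.2,"dy":0,"dz":-18,"spin":-80},{"grip":2,"dx":3.2,"dy":0,"dz":-18,"spin":-88.8},{"grip":2,"dx":3.2,"dy":0,"dz":-18,"spin":-88.8},{"grip":2,"dx":3.2,"dy":0,"dz":-18,"spin":-88.8},{"grip":2,"dx":3.2,"dy":0,"dz":-18,"spin":-88.8}]' 30
python3 d.py 472.5 -27.5 63 1.417
python3 -c "
from h import *
snap('top','t1');crop('t1',215,170,345,300,4.6); snap('scene','s2');crop('s2',190,130,350,280,4)
a=cv2.imread('pics/t1_215_170.png');b=cv2.imread('pics/s2_190_130.png')
b=cv2.resize(b,(400,375));a=cv2.resize(a,(400,400));b=cv2.copyMakeBorder(b,0,25,0,0,0);cv2.imwrite('pics/m1.png',np.hstack([a,b]))
"
```

```text
clock: 5.28
eef_pos: [472.7, -27.1, 113.1]
eef_rot: [-1.57, -0.0, 1.414]
wrist_force: [0.3, -0.1, -1.6]
finger_gap: 24.5
dx -0.04 dy 5.01 dz 0.01 spin -0.2 from [472.7 -27.1 113.1] [-1.57  -0.     1.414] 5.275
```

View pics/m1.png

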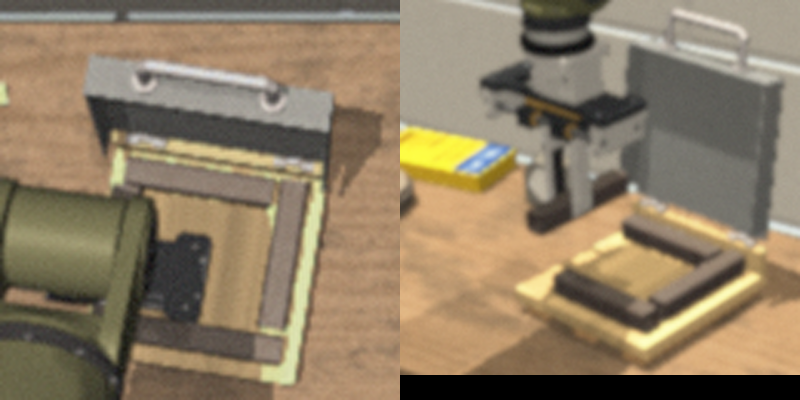

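The scene half shows the tube held by its near part, with the pallet and the three tubes undisturbed. I'll overlay the predicted outlines on an enlarged crop.

```bash
cat > ov.py <<'E'
from fit import *; import sys
def tube(im,c,o,s,q,P0,ax,col):
    hx,hy=(65,12.5) if ax=='x' else (12.5,65)
    for z in (0,25):
        pts=T(q,[(P0[0]+a*hx,P0[1]+b*hy,P0[2]+z) for a,b in((1,1),(1,-1),(-1,-1),(-1,1))])
        cv2.polylines(im,[np.int32(((proj(c,pts)-o+.5)*s))],True,col,1,cv2.LINE_AA)
def run(tag,o,wh,s,z4,out,xy=None):
    c=load(tag); im=cv2.cvtColor(c['color'],cv2.COLOR_RGB2BGR)[o[1]:o[1]+wh[1],o[0]:o[0]+wh[0]]; im=cv2.resize(im,None,fx=s,fy=s,interpolation=cv2.INTER_CUBIC)
    for P0,ax in (((-68,-15.5,30),'y'),((68,15.5,30),'y'),((15.5,-68,30),'x')): tube(im,c,np.array(o),s,S,P0,ax,(0,255,0))
    tube(im,c,np.array(o),s,S,(-15.5,68,z4),'x',(0,0,255)); cv2.imwrite(out,im)
E
python3 -c "
from ov import *
run('s2',(230,170),(115,105),6.5,99.5,'pics/o2.png')"
```

```text
(no output)
```

View pics/o2.png

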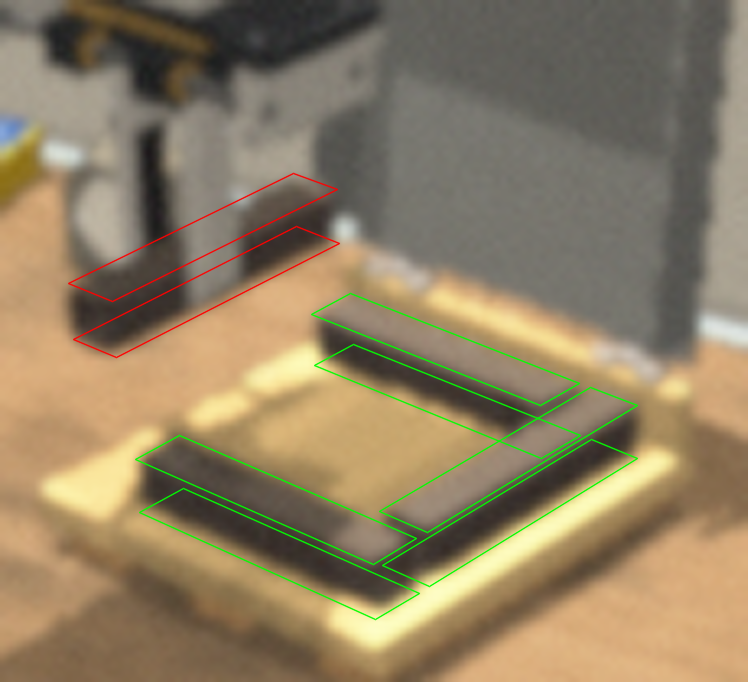

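The overlay agrees to within about 1 px: the held tube sits level above the gap, with the same small offset as the resting tubes. Next I lower it.

```bash
python3 -m jog '[{"grip":2,"dx":0,"dy":2,"dz":0,"spin":-0.2},{"grip":2,"dx":0,"dy":4,"dz":0,"spin":-0.2},{"grip":2,"dx":0,"dy":5.5,"dz":0,"spin":-0.2},{"grip":2,"dx":0,"dy":6.2,"dz":0,"spin":-0.2},{"grip":2,"dx":0,"dy":6.6,"dz":0,"spin":-0.2},{"grip":2,"dx":0,"dy":6.9,"dz":0,"spin":-0.2},{"grip":2,"dx":0,"dy":6.9,"dz":0,"spin":-0.2},{"grip":2,"dx":0,"dy":6.9,"dz":0,"spin":-0.2}]' 30
python3 d.py 472.5 -27.5 63 1.417
python3 -c "
from ov import *
snap('scene','s3');run('s3',(230,170),(115,105),6.5,30,'pics/o3.png')"
```

```text
clock: 6.38
eef_pos: [473.0, -27.2, 44.7]
eef_rot: [-1.571, -0.0, 1.42]
wrist_force: [0.0, 0.8, -3.6]
finger_gap: 24.7
dx -0.04 dy -1.83 dz 0.05 spin 0.2 from [473.  -27.2  44.7] [-1.571 -0.     1.42 ] 6.375
```

View pics/o3.png

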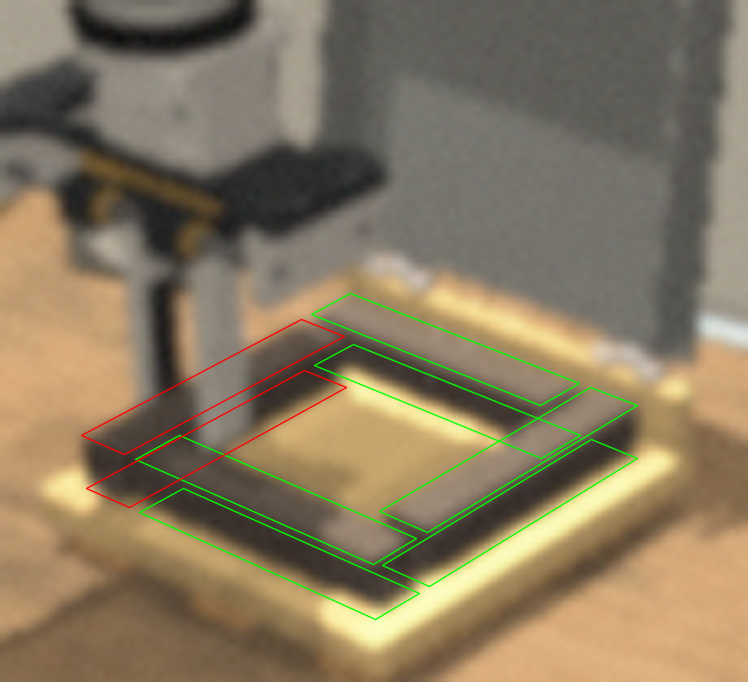

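The tube lies along the gap with the same small offset as its neighbours and a visible clearance. I'll ease down 1 mm, open and retreat upward.

```bash
python3 -m jog '[{"grip":2,"dx":0,"dy":0.1,"dz":0,"spin":0},{"grip":2,"dx":0,"dy":0.1,"dz":0,"spin":0},{"grip":5,"dx":0,"dy":0.1,"dz":0,"spin":0},{"grip":5,"dx":0,"dy":0.1,"dz":0,"spin":0},{"grip":5,"dx":0,"dy":0.1,"dz":0,"spin":0},{"grip":5,"dx":0,"dy":0.1,"dz":0,"spin":0},{"grip":5,"dx":0,"dy":-2,"dz":0,"spin":0},{"grip":5,"dx":0,"dy":-6,"dz":0,"spin":0},{"grip":5,"dx":0,"dy":-11,"dz":0,"spin":0},{"grip":5,"dx":0,"dy":-16,"dz":0,"spin":0},{"grip":5,"dx":0,"dy":-20,"dz":0,"spin":0},{"grip":5,"dx":0,"dy":-20,"dz":0,"spin":0}]' 30
python3 -c "
from ov import *
snap('scene','s4');run('s4',(230,170),(115,105),6.5,30,'pics/o4.png')"
```

```text
clock: 7.92
eef_pos: [473.8, -27.3, 247.1]
eef_rot: [-1.576, -0.0, 1.42]
wrist_force: [0.2, -0.9, 0.5]
finger_gap: 49.9
```

View pics/o4.png

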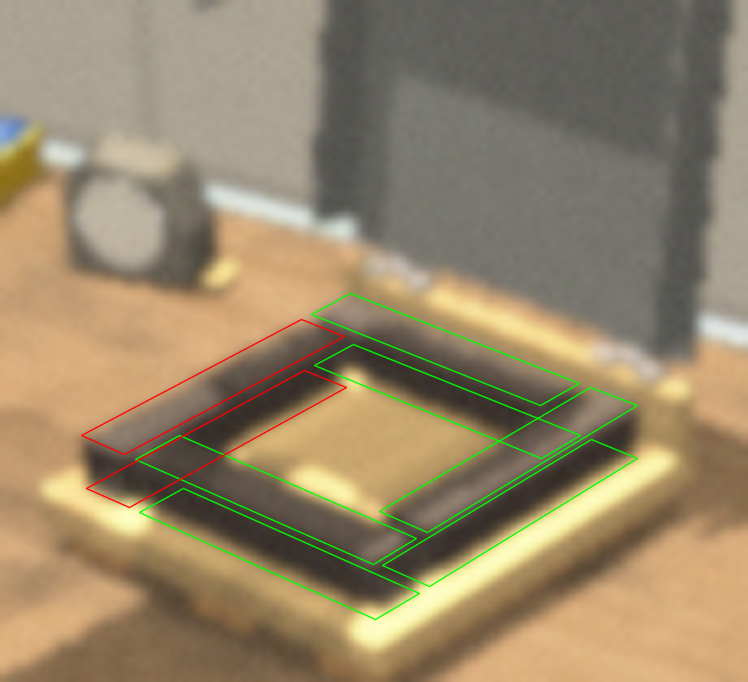

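The fourth tube is released and in place, with offsets matching the resting tubes and gaps on both sides. The cover is still standing. Before reaching for the handle I'll measure the clearance to the back wall.

```bash
python3 -c "
from h import *
c=load('t0')
print(ray(c,[[215,177],[290,177],[290,180]],[0,0,0]))
c=load('s0');print(ray(c,[[255,212],[345,235]],[0,0]), proj(load('t0'),[[696,-130,370],[608.3,-117.4,288]]))
"; python3 d.py 560 -117 380 -0.154; python3 d.py 608.3 -117.4 380 -0.154
```

```text
[[ 715.5388235    90.34619792    0.        ]
 [ 715.43021523 -119.01429194    0.        ]
 [ 706.8862304  -119.04900509    0.        ]]
[[ 642.6681791   115.55369723    0.        ]
 [ 653.8438944  -193.93442099    0.        ]] [[285.58369537 147.77706259]
 [282.19173027 194.33971736]]
dx -7.57 dy -13.48 dz -9.97 spin 90.2 from [473.1 -27.2 245. ] [-1.573 -0.     1.42 ] 7.975
dx -6.88 dy -13.47 dz -14.75 spin 90.2 from [473.1 -27.2 245. ] [-1.573 -0.     1.42 ] 7.975
```

```bash
python3 -m jog '[{"grip":5,"dx":0,"dy":-5,"dz":0,"spin":5},{"grip":5,"dx":0,"dy":-10,"dz":0,"spin":15},{"grip":5,"dx":0,"dy":-13.5,"dz":0,"spin":25},{"grip":5,"dx":-3,"dy":-13.5,"dz":-2,"spin":35},{"grip":5,"dx":-7,"dy":-13.5,"dz":-4,"spin":45},{"grip":5,"dx":-7,"dy":-13.5,"dz":-6,"spin":55},{"grip":5,"dx":-7,"dy":-13.5,"dz":-8,"spin":65},{"grip":5,"dx":-7,"dy":-13.5,"dz":-11,"spin":75},{"grip":5,"dx":-6.9,"dy":-13.5,"dz":-14.5,"spin":85},{"grip":5,"dx":-6.9,"dy":-13.5,"dz":-14.5,"spin":90.2},{"grip":5,"dx":-6.9,"dy":-13.5,"dz":-14.5,"spin":90.2},{"grip":5,"dx":-6.9,"dy":-13.5,"dz":-14.5,"spin":90.2},{"grip":5,"dx":-6.9,"dy":-13.5,"dz":-14.5,"spin":90.2}]' 30
python3 d.py 606.5 -117 277 -0.154
python3 -c "
from h import *
snap('scene','s5');crop('s5',220,40,380,160,5)"
```

```text
clock: 9.6
eef_pos: [605.6, -117.2, 379.5]
eef_rot: [-1.571, -0.0, -0.154]
wrist_force: [-0.0, 0.2, 0.1]
finger_gap: 49.9
dx 0.08 dy 10.25 dz 0.04 spin 0.0 from [ 605.6 -117.2  379.5] [-1.571 -0.    -0.154] 9.6
```

View pics/s5_220_40.png

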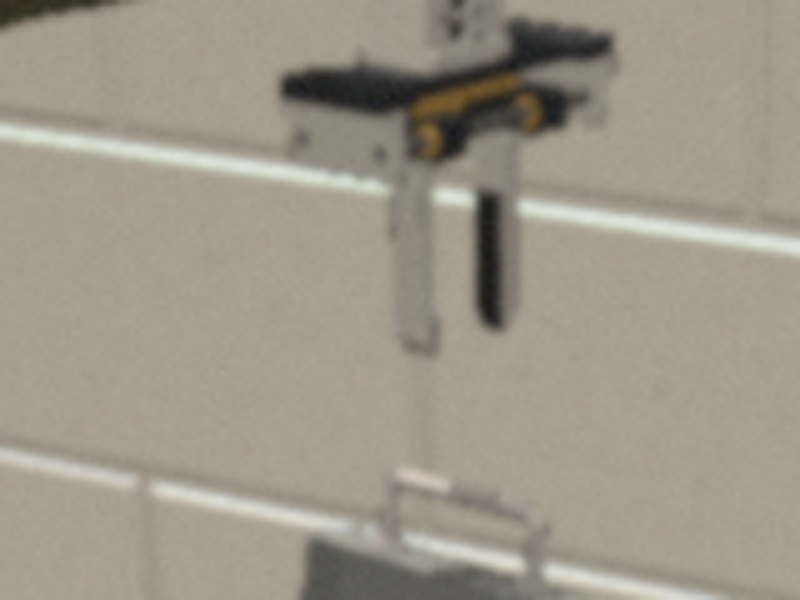

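The open jaws are straight above the middle of the handle bar, about (465,490) in the crop, and free of the wall. Next I descend and close.

```bash
python3 -m jog '[{"grip":5,"dx":0,"dy":3,"dz":0,"spin":0},{"grip":5,"dx":0,"dy":6,"dz":0,"spin":0},{"grip":5,"dx":0,"dy":8.5,"dz":0,"spin":0},{"grip":5,"dx":0,"dy":9.8,"dz":0,"spin":0},{"grip":5,"dx":0,"dy":10.2,"dz":0,"spin":0},{"grip":4,"dx":0,"dy":10.2,"dz":0,"spin":0},{"grip":3,"dx":0,"dy":10.2,"dz":0,"spin":0},{"grip":2,"dx":0,"dy":10.2,"dz":0,"spin":0},{"grip":1,"dx":0,"dy":10.2,"dz":0,"spin":0},{"grip":0.5,"dx":0,"dy":10.2,"dz":0,"spin":0},{"grip":0.5,"dx":0,"dy":10.2,"dz":0,"spin":0},{"grip":0.5,"dx":0,"dy":10.2,"dz":0,"spin":0}]' 20
python3 -c "
from h import *
snap('scene','s6');crop('s6',230,90,350,180,6.6);print(monitor.read_state()['eef_pos'])"
```

```text
clock: 11.15
eef_pos: [605.9, -117.2, 277.7]
eef_rot: [-1.571, -0.0, -0.155]
wrist_force: [-0.2, -0.0, 2.3]
finger_gap: 9.1
[ 605.87685104 -117.26919156  277.64945243]
```

View pics/s6_230_90.png

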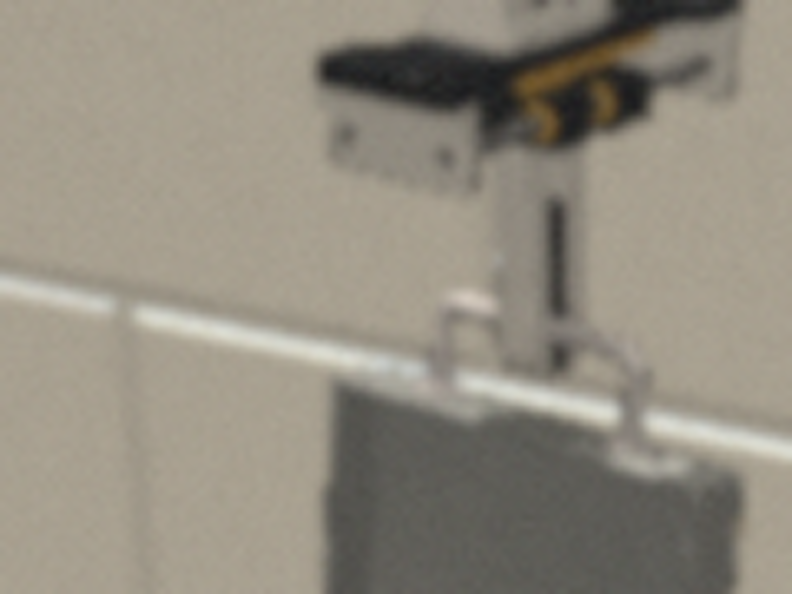

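The bar is pinched: 9.1 mm gap, fingers across the bar's middle, cover edge clear below the tips. Now I bring it forward along the hinge arc to 60°.

```bash
python3 -m jog '[{"grip":0.5,"dx":-0.5,"dy":-0.04,"dz":0,"spin":0},{"grip":0.5,"dx":-1.33,"dy":-0.09,"dz":0,"spin":0},{"grip":0.5,"dx":-2.45,"dy":-0.1,"dz":0,"spin":0},{"grip":0.5,"dx":-3.58,"dy":-0.05,"dz":0,"spin":0},{"grip":0.5,"dx":-4.7,"dy":0.05,"dz":0,"spin":0},{"grip":0.5,"dx":-5.81,"dy":0.2,"dz":0,"spin":0},{"grip":0.5,"dx":-6.92,"dy":0.42,"dz":0,"spin":0},{"grip":0.5,"dx":-8.01,"dy":0.69,"dz":0,"spin":0},{"grip":0.5,"dx":-9.09,"dy":1.01,"dz":0,"spin":0},{"grip":0.5,"dx":-10.15,"dy":1.38,"dz":0,"spin":0},{"grip":0.5,"dx":-11.2,"dy":1.81,"dz":0,"spin":0},{"grip":0.5,"dx":-12.21,"dy":2.29,"dz":0,"spin":0},{"grip":0.5,"dx":-13.21,"dy":2.82,"dz":0,"spin":0},{"grip":0.5,"dx":-14,"dy":3.3,"dz":0,"spin":0},{"grip":0.5,"dx":-14.23,"dy":3.44,"dz":0,"spin":0},{"grip":0.5,"dx":-14.23,"dy":3.44,"dz":0,"spin":0},{"grip":0.5,"dx":-14.23,"dy":3.44,"dz":0,"spin":0},{"grip":0.5,"dx":-14.23,"dy":3.44,"dz":0,"spin":0}]' 20
python3 -c "
from ov import *
snap('scene','s7');s=monitor.read_state();print(s['eef_pos'],s['wrist_force'],s['finger_gap'])
c=load('s7');o=np.array([215,110]);im=cv2.resize(cv2.cvtColor(c['color'],cv2.COLOR_RGB2BGR)[110:270,215:365],None,fx=3.7,fy=3.7,interpolation=cv2.INTER_CUBIC)
for a,col in((1.047,(0,0,255)),(.96,(255,0,0)),(1.134,(0,255,0))):
    h=T(S,[(94-225*np.cos(a)-10*np.sin(a),y,64+225*np.sin(a)-10*np.cos(a)) for y in(-44,44)])
    cv2.polylines(im,[np.int32((proj(c,h)-o+.5)*3.7)],False,col,1,cv2.LINE_AA)
for P0,ax in (((-68,-15.5,30),'y'),((68,15.5,30),'y'),((15.5,-68,30),'x'),((-15.5,68,30),'x')): tube(im,c,o,3.7,S,P0,ax,(0,255,0))
cv2.imwrite('pics/o7.png',im)"
```

```text
clock: 13.45
eef_pos: [465.4, -95.4, 243.1]
eef_rot: [-1.571, -0.0, -0.155]
wrist_force: [-0.9, 2.1, -0.7]
finger_gap: 9.3
[465.3306942  -95.39637047 243.10227364] [-0.91595687  2.5762139  -0.33228566] 9.35271008469657
```

View pics/o7.png

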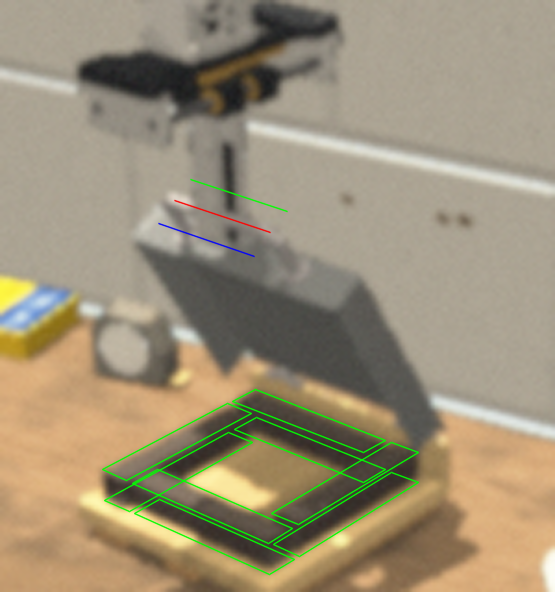

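The bar's left end at about (172,200) lies on the red 60° line. The TCP at [465.3, -95.4, 243.1] also matches the 60° point. All four tubes sit on their outlines and the tape measure stands untouched. I'll let it settle briefly and hand in.

```bash
python3 -m jog '[{"grip":0.5,"dx":0,"dy":0,"dz":0,"spin":0},{"grip":0.5,"dx":0,"dy":0,"dz":0,"spin":0},{"grip":0.5,"dx":0,"dy":0,"dz":0,"spin":0},{"grip":0.5,"dx":0,"dy":0,"dz":0,"spin":0}]' 20
python3 -c "
from h import *
print(abs(monitor.read_state()['qd']).max()); print(ticket.sign_off())"
```

```text
clock: 14.0
eef_pos: [465.2, -95.4, 243.1]
eef_rot: [-1.571, -0.0, -0.155]
wrist_force: [-0.2, 2.4, -0.7]
finger_gap: 9.5
0.002204568773134647
the job is handed in; nothing more can be done
None
```

The fourth tube is in the empty left side of the pinwheel and released. The cover is held by its bar handle at about 60° from shut. I handed the job in at about 14 s of the 48 s allowed; the hand-in gave no verdict.

- **Tubes:** in the last overlay all four sat on their expected outlines to about 1 pixel, with gaps visible around the fourth.
- **Cover:** the grasp point was within about 1 mm of where the bar should be at 60°. The bar was pinched with a gap of 9.5 mm, and the arm was still (joint speeds below 0.003 rad/s).
- **Bystanders:** the tape measure stood untouched in the last picture. The hammer was not in the last crops, but the arm never went near it.
- **Disagreements:** the first 11 rows of the descent were refused because they left out some fields. I resent them in full, and nothing moved in between. The top and scene cameras differed by a steady 1 pixel or so, which is within the stated calibration. No other check failed.

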